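# Fit a freshly moulded vent cap to the bottle and hold it a quarter turn open

## Robot

A 6-joint arm with a two-finger parallel gripper is mounted at the origin on the work surface. World frame = base frame: x ahead of the robot, y to its left, z up, the work surface at z = 0. Lengths are in mm, angles in rad, forces in N, time in s.
With the tool pointing down it reaches from about 275 to 1000 mm from the base axis. Payload 8.4 kg.
Tool frame: the origin (TCP) lies at the centre of the arm's flange, where the gripper is bolted on; the fingertips stand 173 mm ahead of it and the grasp point (between the pads) lies 155 mm ahead of it (tcp_to_tips is the distance from the TCP to the fingertips, in mm); z points along the fingers, x is the direction in which the jaws open and shut, and the axes are right-handed (so a half turn about z gives the same grasp; the last joint's range is limited). The gripper opens to 85 mm and grips with 20 to 120 N. Pads are 22 mm wide; open, the fingers measure 114 mm over their backs; the gripper's body (76 mm by 85 mm) begins 54 mm behind the grasp point. The pads swing forward as they close: fully open they stand 13 mm farther back than shut.
Start: joints at [-1.302, 0.353, 1.633, -0, 1.155, -0.002], TCP at [167.188, -602.227, 404.681] pointing down, gripper open.
Joint ranges: [-2.63, 2.63], [-0.92, 2.1], [0.06, 2.66], [-1.3, 4.44], [0, 2.69], [-3.02, 3.02]. Speed limits (rad/s): [2.22, 2.22, 2.79, 3.14, 3.14, 3.14].

## Interface

Orientations are given as [roll, pitch, yaw] about the fixed x, y, z axes, in that order (R = Rz(yaw) Ry(pitch) Rx(roll)).
In Python, from rig import sense, grab_frame, camera_info, sign_off, tcp_to_tips gives the robot as it stands.
- The arm moves only by the shell command python3 -m creep 'ROWS' [FORCE]. ROWS is text: rows parted by semicolons, each of 5 numbers parted by spaces: the opening in per cent of the stroke, from 0 (shut) to 100 (fully open), then the shift along the tool's x, y, z in cm, then the turn about the tool's z in degrees. In form: fingers tx ty tz roll; .... A call has 1 to 20 rows; each row is the pose to reach, as a shift and turn from the pose measured when the call began, along the tool's axes at that moment; what a row does not reach only later rows make up. A row lasts 1/10 s, in which the tool goes at most 50 mm and 8.59 degrees, less where a joint would pass 70% of its speed; a pose out of reach is approached as far as the arm can. A call with a gripper value outside its range is refused whole. The fingers move at their own pace and stop on an object; FORCE is the grip in N (left out, the last holds). Time passes only in rows, so rows that repeat a pose let the fingers close. It gives the time, the measured TCP pose, the force and the opening at its end, in the units of the state.
- sense(): the state, without advancing time (a new reading comes with each control period).
- grab_frame(name): name is "scene" or "side" or "wrist"; returns (picture, depth): 420x560x3 uint8, blue, green, red; 420x560 float32, mm along the optical axis (not along the pixel's ray), 0 where there is no reading.
- camera_info(name): a dict with "vertical_fov" (degrees; the focal length in pixels is half the picture's height over the tangent of half this angle, whatever the lens; pixels are square), "cx", "cy" (the principal point, pixels), "D" ([k1, k2, p1, p2, k3] as OpenCV has them; the pictures are not rectified), "world_to_cam" (4x4, takes a point from world to camera coordinates). Camera axes: x right, y down, z forward; pixel columns grow to the right and rows downward; lengths in mm; the calibration is good to about 2 mm. A picture is of the moment at which its call begins: read the wrist's pose just before it. camera_info takes no time and is no camera call; for the wrist camera it gives the pose at the moment of the call.
- sign_off(): hands the job in, once; it reports no verdict.
The state is a dict: "clock": time; "qpos": joint angles; "qvel": joint speeds; "joint_efforts": joint torques, N m; "eef_pos": TCP position; "tcp_rot": TCP orientation; "contact_force": force on the tool from outside, world axes, zero at the start; "wrist_torque": the same for the moment, N m; "opening": opening from 0.0 (shut) to 1.0 (fully open).
Only numpy, scipy, OpenCV 4.12 (cv2) and the standard library are available. Lean on these libraries where they do the work, as an engineer would, in place of code of your own. Each camera call takes 0.05 s, during which the arm holds its last target.

## Task

Lift the orange moulded cap out of its mould and screw it clockwise onto the neck of the clamped bottle until it bottoms out, then back it off a quarter turn so that the bottle can vent. Finish while holding: the program ends with the gripper still gripping the cap at that quarter-turn position. Leave the blue stopper, the beaker, the jar and the gel tray where they are.

Things in the scene. Friction and masses are not known exactly. Their poses are not given: they have to be found in the camera images.
- cap: Orange ribbed screw cap, 56 mm outside diameter, 31.5 mm high, 28 to 49 g, closed top, open below. Origin: centre of its underside, z up. A white bar across its top lies along its x axis. Two lugs inside its lower edge, at +x and -x (same after a half turn). Starts upright in a mould pocket at any yaw, sunk 8 mm: 23.5 mm stand above the mould; about 1.5 mm play all round.
- cap_top (a point): Centre of the cap's top face, 31.5 mm above its underside. Bottomed out, it is 4 mm above the bottle's rim. Set over the neck, the cap drops until this is 14 to 23 mm above the rim, lugs resting on the thread; it then needs 0.55 to 1 turn clockwise: least if its x axis starts 20 degrees counter-clockwise of the bottle's (either way round).
- bottle: Clear bottle, 84 mm diameter, with a white neck, clamped immovably in a grey base 130 x 130 x 22 mm. Origin: centre of the base's underside, on the table; z up. Blue lines on the base lie along its +x and -x axes. When the cap has bottomed out on the firm end stop, the cap's x axis is parallel to the bottle's x axis (either way round).
- bottle_rim (a point): Centre of the top rim of the bottle's neck, 150 mm above the table. Neck: 40 mm core, chamfered to 33 mm at the rim, 46 mm over the thread ridges, which start about 10 mm below the rim.
- bottle_home (a point): Point on the neck's axis, 122.5 mm above the table, where the centre of the cap's underside lies when bottomed out. Thread: right-hand, two-start, 20 mm lead: the cap sinks 5 mm per quarter turn clockwise seen from above; 1.5 mm axial play; self-locking. Turning takes under 0.4 N m until the cap bottoms out, then it is blocked (0.5 N m is firm enough).
- mould: Fixed aluminium open mould block 90 x 190 x 28 mm (x, y, z), origin at the centre of its underside. Two round pockets, 58 mm in diameter, 8 mm deep (floor 20 mm above the table), centred 45 mm to either side of its middle along its y axis. One holds the cap, the other the stopper.
- stopper: Blue disc, 53 mm diameter, 14 mm high, lying in the mould's other pocket; to be left alone. Origin: centre of its underside.
- beaker: White cup, 84 mm across the rim, 85 mm high, standing on the table; to be left alone. Origin: centre of its underside.
- jar: Amber jar with a yellow cap, 64 mm diameter, 85 mm high; to be left alone. Origin: centre of its underside.
- gel_tray: Grey open tray 110 x 150 x 22 mm (x, y, z); to be left alone. Origin: centre of its underside.
Not all that is in view belongs to the job. There is more than one size of the cap; the one meant has the size given above.

How it is judged (in metres and radians):
On the way, in this order (a step that is already met when the one before it is completed fails the run):
1. the cap is lifted clear of the mould (height (world z) of cap above 0.045 m and contact force between cap and mould below 0.1 N), for 0.2 s.
2. the cap is screwed fully home on the bottle: underside within 2.3 mm of its home height and x axis within 17 degrees of the bottle's (horizontal distance between cap and bottle below 0.004 m and z of cap in the frame of bottle below 0.1248 m and angle between the x axis of cap and the x axis of bottle, either way round below 0.3 rad), for 0.1 s.
At the end, for the whole second after the job is handed in: After having been fully home, the cap is on the bottle's thread, a quarter turn (within 24 degrees) back from the stop, 2 to 7.5 mm above its home height, upright within 7 degrees, at rest, and still gripped between the fingers with more than 2 N (horizontal distance between cap and bottle below 0.004 m and z of cap in the frame of bottle between 0.1245 and 0.13 m and angle between the x axis of cap and the y axis of bottle, either way round below 0.42 rad and angle between cap's own z axis and vertical below 0.12 rad and linear speed of cap below 0.02 m/s and contact force between the fingers and cap above 2 N and horizontal distance between the grasp point and cap below 0.02 m); the arm keeps its last pose, push and grip.
It fails at once if the stopper was disturbed (distance of stopper from where it was at the start of the episode above 0.02 m).
It fails at once if the beaker was disturbed (distance of beaker from where it was at the start of the episode above 0.02 m).
It fails at once if the jar was disturbed (distance of jar from where it was at the start of the episode above 0.02 m).
It fails at once if the gel tray was disturbed (distance of gel_tray from where it was at the start of the episode above 0.02 m).
It also fails if it takes over 72 s, if anything falls off the work surface, if the arm or the gripper's body presses on something with over 40 N, if the wrist force passes 120 N, or if a joint passes its speed limit or range.

## Working session

There is one attempt and no reset: what is moved stays moved. The work goes in short steps, Python scripts to look and compute and a shell command to move; the robot and the scene stay as the last step left them, time stands still between calls to the robot, and variables do not carry over. Pictures are saved under pics/ and viewed, and the job is handed in when it is done.

```bash
ls; mkdir -p pics
python3 - <<'E'
from rig import *
import cv2
print(sense(), tcp_to_tips)
for n in ["scene","side","wrist"]:
    p,d=grab_frame(n); cv2.imwrite(f"pics/{n}0.png",p)
    import numpy as np; np.save(f"pics/{n}0d.npy",d)
    print(n,camera_info(n))
E
```

```text
pics
{'clock': 0.0, 'qpos': array([-1.30236999e+00,  3.53645279e-01,  1.63414289e+00, -1.35404934e-05,
        1.15522639e+00, -2.38911187e-03]), 'qvel': array([ 0.0002048 , -0.00091074,  0.00020329, -0.00079418,  0.00060159,
        0.00082395]), 'joint_efforts': array([ 1.07389205e-03, -6.05252910e+01, -3.42060721e+01, -1.54683603e-04,
        9.35397518e-03,  4.59419323e-05]), 'eef_pos': array([ 167.13818423, -601.98441793,  403.95956634]), 'tcp_rot': array([ 3.14158367e+00,  1.42192516e-03, -1.29997541e+00]), 'contact_force': array([-0.29007434, -0.27727151,  0.35115205]), 'wrist_torque': array([-0.03649638, -0.01880896,  0.0563786 ]), 'opening': 0.9973228232598982} 173.4
scene {'vertical_fov': 56.597934096668546, 'cx': 275.8931865203547, 'cy': 206.49559645496979, 'D': array([0.01497663, 0.        , 0.        , 0.        , 0.        ]), 'world_to_cam': array([[-5.32464298e-01,  8.46440184e-01, -4.55911352e-03,
         3.72788878e+02],
       [ 5.59609229e-01,  3.47978211e-01, -7.52162666e-01,
        -2.34138278e+02],
       [-6.35074233e-01, -4.03051088e-01, -6.58961713e-01,
  
[... 463 characters left out ...]
     [ 3.52256783e-01, -5.97716517e-01, -7.20173677e-01,
         1.20783766e+03],
       [ 0.00000000e+00,  0.00000000e+00,  0.00000000e+00,
         1.00000000e+00]])}
wrist {'vertical_fov': 67.87269129354472, 'cx': 282.01931490825126, 'cy': 211.30929177837214, 'D': array([-0.03139452,  0.        ,  0.        ,  0.        ,  0.        ]), 'world_to_cam': array([[ 2.68700662e-01, -9.63223210e-01, -1.00052030e-03,
        -6.22987166e+02],
       [-9.11137520e-01, -2.54507514e-01,  3.24120881e-01,
        -4.24813356e+01],
       [-3.12455396e-01, -8.61798839e-02, -9.46015144e-01,
         3.79866640e+02],
       [ 0.00000000e+00,  0.00000000e+00,  0.00000000e+00,
         1.00000000e+00]])}
```

View pics/scene0.png

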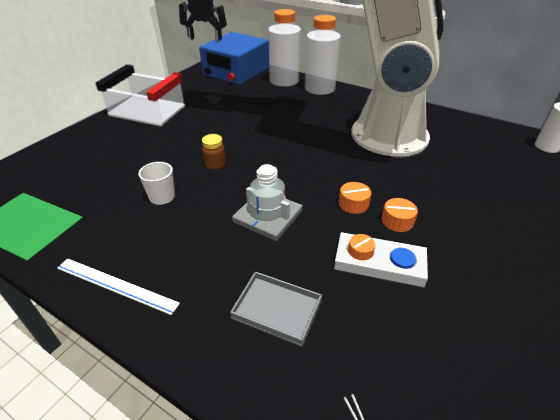

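View pics/side0.png

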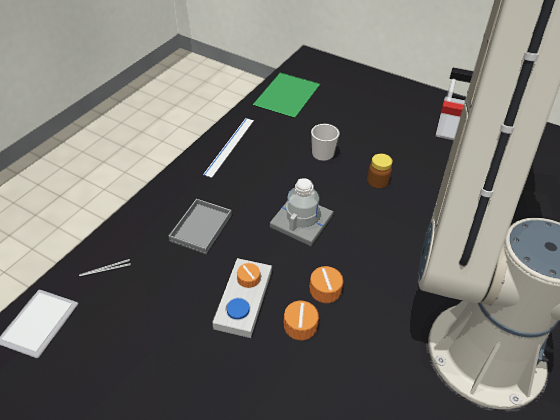

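View pics/wrist0.png

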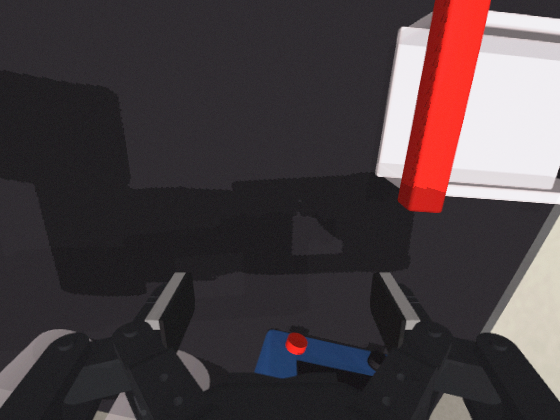

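Orange candidates in the scene picture are (362,246) in the mould beside the blue stopper, plus (355,197) and (399,213), which stand on the table and look larger. The one in the mould pocket fits the description. I'll confirm that in a crop and measure the diameters.

```bash
cat > h.py <<'E'
import numpy as np, cv2
from rig import *
def K(ci,H=420):
    f=H/2/np.tan(np.radians(ci["vertical_fov"])/2); return np.array([[f,0,ci["cx"]],[0,f,ci["cy"]],[0,0,1.]])
def ray(ci,uv):
    n=cv2.undistortPoints(np.array(uv,float).reshape(-1,1,2),K(ci),np.array(ci["D"],float))[:,0]
    return n
def onplane(ci,uv,z):
    n=ray(ci,uv); T=np.array(ci["world_to_cam"]);R=T[:3,:3];t=T[:3,3]
    c=-R.T@t; d=np.c_[n,np.ones(len(n))]@R
    s=(z-c[2])/d[:,2]; return c+s[:,None]*d
def bydepth(ci,uv,dep):
    n=ray(ci,uv);T=np.array(ci["world_to_cam"]);R=T[:3,:3];t=T[:3,3]
    return (np.c_[n,np.ones(len(n))]*np.array(dep)[:,None]-t)@R
def cloud(ci,d):
    v,u=np.nonzero(d>0); P=bydepth(ci,np.c_[u,v],d[v,u]); return u,v,P
def proj(ci,P):
    T=np.array(ci["world_to_cam"]); r,_=cv2.Rodrigues(T[:3,:3])
    return cv2.projectPoints(np.array(P,float).reshape(-1,1,3),r,T[:3,3],K(ci),np.array(ci["D"],float))[0][:,0]
def crop(p,x0,y0,x1,y1,k,name): cv2.imwrite(name,cv2.resize(p[y0:y1,x0:x1],None,fx=k,fy=k,interpolation=cv2.INTER_CUBIC))
E
python3 - <<'E'
from h import *
ps=cv2.imread("pics/scene0.png");pd=cv2.imread("pics/side0.png")
crop(ps,225,155,435,295,3.7,"pics/sc.png");crop(pd,205,170,355,345,3.4,"pics/sd.png")
for n,p in (("scene",ps),("side",pd)):
    d=np.load(f"pics/{n}0d.npy");ci=camera_info(n)
    h=cv2.cvtColor(p,cv2.COLOR_BGR2HSV)
    m=((h[...,0]>5)&(h[...,0]<16)&(h[...,1]>180)&(h[...,2]>120)).astype(np.uint8)
    m=cv2.morphologyEx(m,cv2.MORPH_CLOSE,np.ones((7,7)))
    k,l,st,c=cv2.connectedComponentsWithStats(m)
    for i in range(1,k):
        if st[i,4]<150: continue
        v,u=np.nonzero((l==i)&(d>0)); P=bydepth(ci,np.c_[u,v],d[v,u])
        zt=np.percentile(P[:,2],90); T=P[P[:,2]>zt-4]
        print(n,c[i],st[i,4],"top z",zt,"c",T.mean(0),T.min(0),T.max(0),"zmin",P[:,2].min(), cv2.minEnclosingCircle(T[:,:2].astype(np.float32)))
    # stopper
    m=((h[...,0]>105)&(h[...,0]<130)&(h[...,1]>180)&(d>0)); v,u=np.nonzero(m);P=bydepth(ci,np.c_[u,v],d[v,u]);
    print("blue",[ (np.round(P[k].mean(0),1)) for k in [np.hypot(*(P[:,:2]-[0,0]).T)<5000]])
E
```

```text
scene [284.07453416  17.49689441] 161 top z 260.1337154479058 c [-161.69929971 -508.32974769  259.41222034] [-189.04847229 -548.88979195  256.25093499] [-144.5555993  -483.74293008  262.73288439] zmin 233.567385038559 ((-177.87059020996094, -516.1991577148438), 34.009681701660156)
scene [324.14545455  23.87272727] 165 top z 259.2404856490268 c [-172.60477358 -347.48946262  258.79224022] [-198.93127956 -386.2882604   255.61105155] [-160.11567718 -323.49977519  261.54642412] zmin 233.6277330231916 ((-186.29608154296875, -354.98138427734375), 33.46126937866211)
scene [353.96818182 202.73636364] 440 top z 44.05502910177454 c [402.43770398  40.54763686  43.77749511] [343.70962634   1.22216732  40.16456271] [423.88111251  76.88776816  48.26107533] zmin -0.6733903300748303 ((383.79534912109375, 39.470272064208984), 40.09343719482422)
scene [397.76458333 220.75208333] 480 top z 44.08231310727995 c [404.98903992 165.47449631  43.83082582] [352.50706292 121.25473252  40.11770905] [425.77901933 197.33047986  47.14827512] zmin -0.7633149029225222 ((387.3371276855469, 159.88375854492188), 39.4222
[... 197 characters left out ...]
] zmin 25.54034085232826 ((560.0460205078125, 128.75425720214844), 26.125328063964844)
blue [array([445.5,  68.9,  38.7])]
side [323.95379538 294.12211221] 303 top z 38.36655508953243 c [371.26625801  71.41708613  38.442125  ] [343.8376641   36.03631654  34.42605403] [417.12526253  81.60775805  46.11196201] zmin -4.326227151476854 ((380.6540832519531, 46.719730377197266), 38.00382614135742)
side [299.38410596 331.37086093] 302 top z 39.4878397523941 c [375.22836095 190.91852886  39.70227924] [346.73082214 148.30072535  35.57269422] [416.05835772 200.37974966  43.3218633 ] zmin -1.104023705361459 ((382.59881591796875, 165.6439208984375), 37.687313079833984)
blue [array([521. , 214.7,  29.9])]
```

View pics/sc.png

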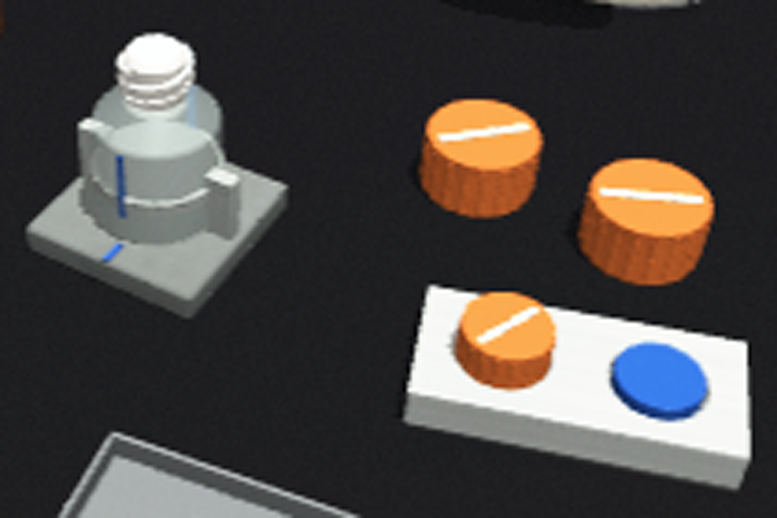

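View pics/sd.png

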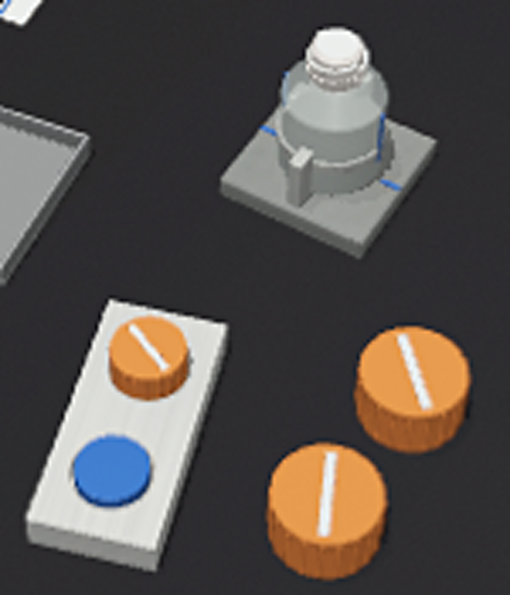

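The crop confirms it. The cap in the mould (scene 362,244; side 249,271) is about 56 mm across. The other two are about 76 mm, on the table. Next I'll compute the poses.

Run:
```python
from h import *
S=camera_info("scene");D=camera_info("side")
s=lambda *a:[(x/3.7+225-.36,y/3.7+155-.36) for x,y in a]
d=lambda *a:[(x/3.4+205-.35,y/3.4+170-.35) for x,y in a]
def ang(P): v=P[1]-P[0]; return np.degrees(np.arctan2(v[1],v[0]))
np.set_printoptions(precision=1,suppress=True)
print("cap",onplane(S,s((506,329)),51.5),onplane(D,d((149,345)),51.5))
P=onplane(S,s((480,341),(542,310)),51.5);print("bar",ang(P),P.mean(0),np.linalg.norm(P[1]-P[0]))
P=onplane(D,d((132,326),(167,368)),51.5);print("bar",ang(P),P.mean(0),np.linalg.norm(P[1]-P[0]))
P=onplane(S,s((430,286),(747,343),(744,457),(405,421)),28);print("mould S",P)
print("stopper",onplane(S,s((659,380)),34),onplane(D,d((112,470)),34))
P=onplane(D,d((262,127),(400,188)),22);print("blue D",ang(P),P.mean(0))
P=onplane(S,s((106,261),(122,245)),22);print("blue S",ang(P),P)
P=onplane(S,s((28,230),(190,307),(288,185)),22);print("base S",P)
P=onplane(D,d((220,183),(361,247),(436,140)),22);print("base D",P, P[[0,2]].mean(0))
for n,ci in(("scene",S),("side",D)):
    dd=np.load(f"pics/{n}0d.npy");u,v,P=cloud(ci,dd)
    k=(np.hypot(P[:,0]-550,P[:,1]+120)<130)&(P[:,2]>140)&(P[:,2]<175);print(n,"neck",P[k].mean(0),k.sum(),P[k].max(0),P[k].min(0))
```

```text
cap [[552.6 126.5  51.5]] [[549.5 127.   51.5]]
bar 153.69316717779813 [548.2 128.   51.5] 47.53991695751357
bar 157.1656881278885 [548.4 128.1  51.5] 44.63271525643653
mould S [[520.8  65.7  28. ]
 [464.4 247.6  28. ]
 [551.2 270.8  28. ]
 [627.8 100.   28. ]]
stopper [[526.8 213.2  34. ]] [[520.6 216.9  34. ]]
blue D -179.2505942101986 [ 541.  -122.7   22. ]
blue S 179.0015062101517 [[ 604.8 -123.7   22. ]
 [ 586.9 -123.4   22. ]]
base S [[ 607.8 -184.5   22. ]
 [ 611.1  -55.6   22. ]
 [ 477.2  -60.5   22. ]]
base D [[ 601.   -52.1   22. ]
 [ 475.1  -54.3   22. ]
 [ 477.4 -185.    22. ]] [ 539.2 -118.5   22. ]
scene neck [ 548.  -121.   148.3] 211 [ 563.5 -101.8  153.8] [ 521.4 -147.5  140.3]
side neck [ 539.5 -117.4  147.5] 168 [564.  -96.  153.8] [ 520.2 -138.8  140.2]
```

```bash
cat >> h.py <<'E'
from scipy.spatial.transform import Rotation as Ro
def pose(p,rpy):
    T=np.eye(4);T[:3,:3]=Ro.from_euler("xyz",rpy).as_matrix();T[:3,3]=p;return T
def delta(p,yawdeg):
    "rows values from present pose to TCP p, yaw, tool down"
    s=sense();T=pose(s["eef_pos"],s["tcp_rot"])
    dp=T[:3,:3].T@(np.array(p)-T[:3,3])/10
    dy=-((yawdeg-np.degrees(s["tcp_rot"][2])+180)%360-180)
    print("shift cm",dp.round(2),"turn",round(dy,1))
E
python3 - <<'E'
from h import *
s=sense();T=pose(s["eef_pos"],s["tcp_rot"]);ci=camera_info("wrist");W=np.array(ci["world_to_cam"])
TC=W@T; np.save("tc.npy",TC)
print(np.linalg.inv(TC).round(3))
for p in [(550,127,400),(520,110,400),(550,127,350)]:
    c=dict(ci);c["world_to_cam"]=TC@np.linalg.inv(pose(p,[np.pi,0,np.radians(74)]))
    print(p,proj(c,[(550,127,51.5),(523,215,34)]).round())
delta((535,127,400),74)
E
```

```text
[[ 1.0000e+00  1.0000e-03  0.0000e+00 -1.5580e+00]
 [-1.0000e-03  9.4600e-01  3.2400e-01 -8.3708e+01]
 [ 0.0000e+00 -3.2400e-01  9.4600e-01  3.1655e+01]
 [ 0.0000e+00  0.0000e+00  0.0000e+00  1.0000e+00]]
(550, 127, 400) [[283. 189.]
 [357. 139.]]
(520, 110, 400) [[306. 211.]
 [378. 161.]]
(550, 127, 350) [[284. 203.]
 [369. 144.]]
shift cm [-60.41 -54.95   0.48] turn -148.5
```

```bash
python3 -m creep '100 -60 -56.4 0.4 -148.5;100 -60 -56.4 0.4 -148.5;100 -60 -56.4 0.4 -148.5;100 -60 -56.4 0.4 -148.5;100 -60 -56.4 0.4 -148.5;100 -60 -56.4 0.4 -148.5;100 -60 -56.4 0.4 -148.5;100 -60 -56.4 0.4 -148.5;100 -60 -56.4 0.4 -148.5;100 -60 -56.4 0.4 -148.5;100 -60 -56.4 0.4 -148.5;100 -60 -56.4 0.4 -148.5;100 -60 -56.4 0.4 -148.5;100 -60 -56.4 0.4 -148.5;100 -60 -56.4 0.4 -148.5;100 -60 -56.4 0.4 -148.5;100 -60 -56.4 0.4 -148.5;100 -60 -56.4 0.4 -148.5;100 -60 -56.4 0.4 -148.5;100 -60 -56.4 0.4 -148.5'
python3 - <<'E'
from h import *
s=sense();print(s)
ci=camera_info("wrist");p,d=grab_frame("wrist");cv2.imwrite("pics/w1.png",p);np.save("pics/w1d.npy",d);np.save("pics/w1c.npy",ci["world_to_cam"])
E
```

```text
clock: 2.15
eef_pos: [549.8, 126.8, 400.5]
tcp_rot: [-3.14, -0.0, 1.29]
contact_force: [0.4, -1.2, 0.1]
opening: 0.998
{'clock': 2.15, 'qpos': array([ 2.23645509e-01,  2.63521378e-01,  1.76929794e+00,  1.08029880e-03,
        1.10954934e+00, -1.06700620e+00]), 'qvel': array([-1.12842212e-02, -8.19756160e-03,  2.75562800e-03, -1.08044571e-03,
       -1.70392821e-04,  6.95673178e-05]), 'joint_efforts': array([ 6.60704914e-01, -5.26296508e+01, -3.35084438e+01,  3.90588271e-02,
       -2.07179028e-02, -1.04096441e-01]), 'eef_pos': array([549.82412285, 126.76397426, 400.48303999]), 'tcp_rot': array([-3.14044602e+00, -4.72157986e-04,  1.29017026e+00]), 'contact_force': array([ 0.38800493, -1.18960833,  0.14263364]), 'wrist_torque': array([-0.0796558 , -0.03177983, -0.00073293]), 'opening': 0.9975190136538816}
```

View pics/w1.png

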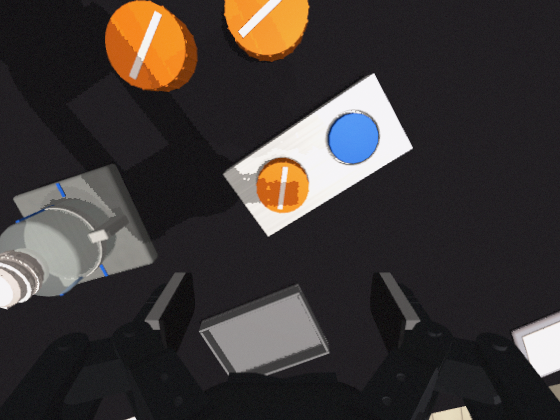

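The wrist view shows the cap at about (284,184) in the mould with its bar near vertical, and the stopper at (353,137). The bottle is at the lower left with blue lines at (60,186) and (104,270). Now I'll refine.

Run:
```python
from h import *
p=cv2.imread("pics/w1.png");crop(p,210,60,430,250,3.6,"pics/w1c.png");crop(p,0,150,170,320,3.5,"pics/w1b.png")
```

```text
(no output)
```

View pics/w1c.png

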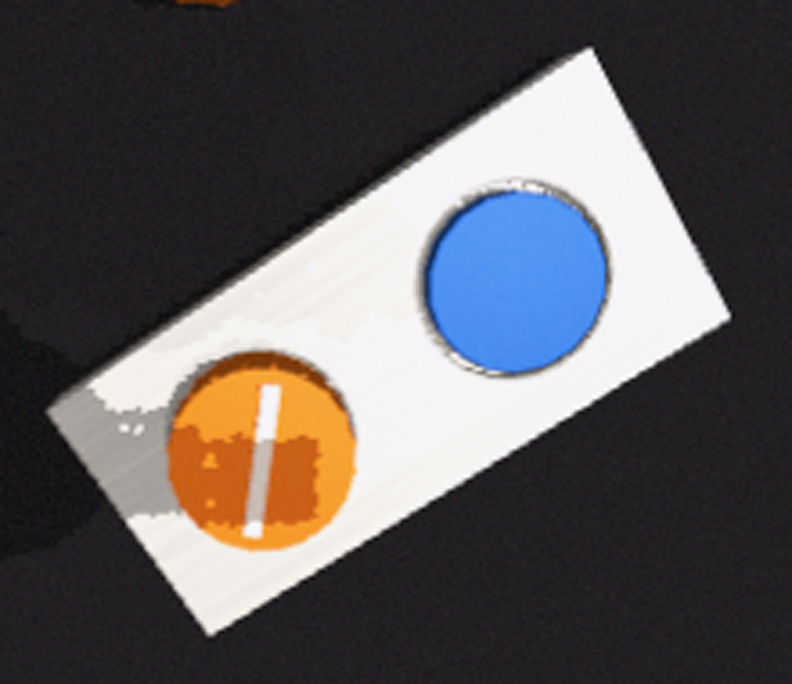

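View pics/w1b.png

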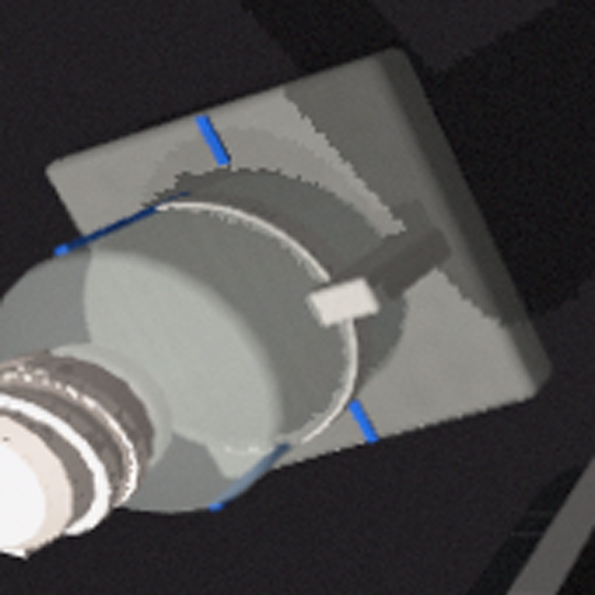

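Run:
```python
from h import *
np.set_printoptions(precision=1,suppress=True)
C=camera_info("wrist");C["world_to_cam"]=np.load("pics/w1c.npy")
c=lambda *a:[(x/3.6+210-.36,y/3.6+60-.36) for x,y in a]
b=lambda *a:[(x/3.5+0-.36,y/3.5+150-.36) for x,y in a]
def ang(P): v=P[1]-P[0]; return np.degrees(np.arctan2(v[1],v[0]))
print("cap",onplane(C,c((262,459)),51.5)); E=onplane(C,c((168,459),(357,459),(262,367),(262,550)),51.5);print(E, np.linalg.norm(E[0]-E[1]),np.linalg.norm(E[2]-E[3]))
P=onplane(C,c((270,385),(253,537)),51.5);print("bar",ang(P),P.mean(0))
print("stopper",onplane(C,c((518,282)),34))
P=onplane(C,c((48,410),(590,47),(730,317),(210,635)),28);print("mould",P,P.mean(0),ang(P))
P=onplane(C,b((202,118),(370,440)),22);print("blue",ang(P),P, P.mean(0))
P=onplane(C,b((46,172),(545,385),),22);print("base diag",P,P.mean(0))
delta((0,0,0),0)
```

```text
cap [[547.8 129.5  51.5]]
[[540.2 103.2  51.5]
 [555.4 156.   51.5]
 [522.  136.9  51.5]
 [574.7 121.8  51.5]] 54.98324556933216 54.83107195899528
bar -22.18934413252786 [548.8 129.   51.5]
stopper [[521.4 214.9  34. ]]
mould [[520.4  68.7  28. ]
 [464.3 249.2  28. ]
 [549.9 275.8  28. ]
 [606.2  94.9  28. ]] [535.2 172.2  28. ] 107.25511139283176
blue -0.058139563300887966 [[ 478.3 -121.9   22. ]
 [ 603.8 -122.    22. ]] [ 541.1 -121.9   22. ]
base diag [[ 479.7 -184.    22. ]
 [ 600.6  -50.5   22. ]] [ 540.2 -117.2   22. ]
shift cm [-27.4 -49.3  40.1] turn 73.9
```

```bash
python3 -m creep '100 0.2 -0.2 5 0;100 0.2 -0.2 10 0;100 0.2 -0.2 14 0;100 0.2 -0.2 16 0;100 0.2 -0.2 18 0;100 0.2 -0.2 19 0;100 0.2 -0.2 19.5 0;100 0.2 -0.2 19.5 0'
python3 - <<'E'
from h import *
s=sense();print(s["eef_pos"],s["tcp_rot"])
ci=camera_info("wrist");p,d=grab_frame("wrist");cv2.imwrite("pics/w2.png",p);np.save("pics/w2d.npy",d)
p,d=grab_frame("scene");crop(p,280,160,480,310,4,"pics/s2.png")
E
```

```text
clock: 3.0
eef_pos: [548.4, 128.9, 205.7]
tcp_rot: [-3.141, -0.001, 1.289]
contact_force: [0.0, 0.8, -0.3]
opening: 1.003
[548.3693775  128.89021113 205.72321368] [-3.14058376e+00 -5.76406718e-04  1.28906532e+00]
```

View pics/w2.png

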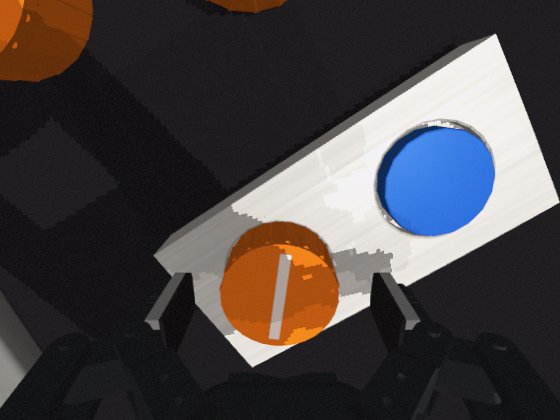

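View pics/s2.png

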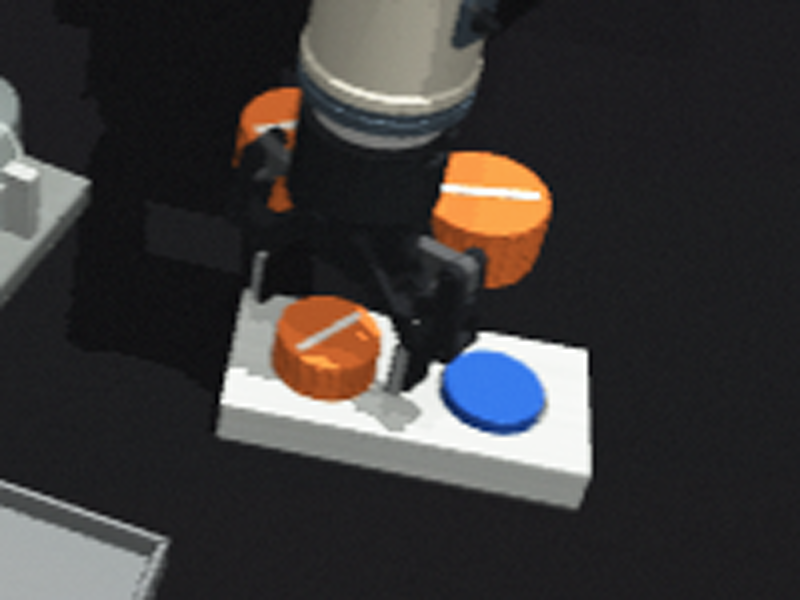

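```bash
python3 -m creep '100 0 0 0.4 0;100 0 0 0.4 0;40 0 0 0.4 0;40 0 0 0.4 0;40 0 0 0.4 0;40 0 0 0.4 0;40 0 0 0.4 0;40 0 0 0.4 0;40 0 0 0.4 0;40 0 0 0.4 0' 90
python3 - <<'E'
from h import *
s=sense();print(s)
p,d=grab_frame("scene");crop(p,280,160,480,310,4,"pics/s3.png")
E
```

```text
clock: 4.1
eef_pos: [548.8, 129.1, 203.3]
tcp_rot: [3.141, -0.001, 1.29]
contact_force: [-3.0, -1.2, 8.9]
opening: 0.611
{'clock': 4.1, 'qpos': array([ 2.28062736e-01,  5.26047052e-01,  1.90434394e+00,  1.36480117e-03,
        7.10052720e-01, -1.06247331e+00]), 'qvel': array([-4.39602802e-04,  7.30359489e-04, -8.44465881e-04,  2.45281468e-03,
       -9.23769771e-06, -1.48108201e-03]), 'joint_efforts': array([ 4.63414360e-01, -5.59598422e+01, -2.18447971e+01,  1.50921168e-01,
       -9.05846525e-01,  4.44245653e-02]), 'eef_pos': array([548.80997575, 129.07374261, 203.33591702]), 'tcp_rot': array([ 3.14102298e+00, -1.33720684e-03,  1.28950197e+00]), 'contact_force': array([-2.99526654, -1.16604124,  8.87042858]), 'wrist_torque': array([-0.14830698,  0.36309844,  0.0907484 ]), 'opening': 0.611090757195653}
```

View pics/s3.png

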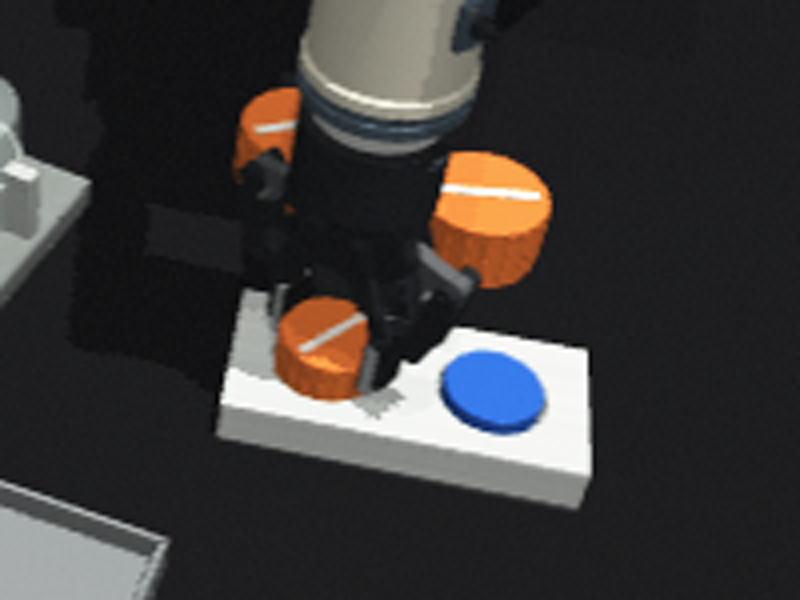

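```bash
python3 -m creep '40 0 0 -1 0;40 0 0 -3 0;40 0 0 -6 0;40 0 0 -10 0;40 0 0 -14 0;40 0 0 -16 0;40 0 0 -16 0;40 0 0 -16 0'
python3 - <<'E'
from h import *
s=sense();print(s["eef_pos"],s["tcp_rot"],s["opening"],s["contact_force"])
ci=camera_info("wrist");p,d=grab_frame("wrist");cv2.imwrite("pics/w4.png",p);np.save("pics/w4d.npy",d);np.save("pics/w4c.npy",ci["world_to_cam"])
crop(p,180,220,380,390,4,"pics/w4c.png")
E
```

```text
clock: 4.95
eef_pos: [548.4, 128.8, 363.6]
tcp_rot: [3.14, -0.002, 1.289]
contact_force: [-0.2, 0.0, -0.7]
opening: 0.614
[548.41671796 128.83881828 363.62524015] [ 3.14039851e+00 -1.69448699e-03  1.28949623e+00] 0.6138394907272847 [-0.19063868  0.00217205 -0.66898392]
```

View pics/w4c.png

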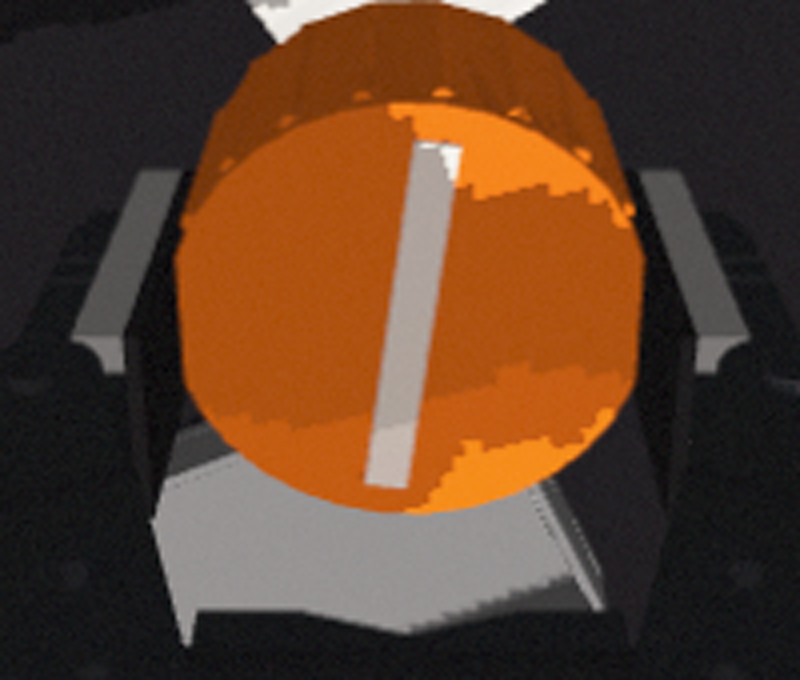

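Run:
```python
from h import *
np.set_printoptions(precision=1,suppress=True)
C=camera_info("wrist");C["world_to_cam"]=np.load("pics/w4c.npy");d=np.load("pics/w4d.npy")
c=lambda *a:[(x/4+180-.37,y/4+220-.37) for x,y in a]
def ang(P): v=P[1]-P[0]; return np.degrees(np.arctan2(v[1],v[0]))
m=np.zeros(d.shape,np.uint8);cv2.ellipse(m,(282,296),(48,44),0,0,360,1,-1)
v,u=np.nonzero((m>0)&(d>0));P=bydepth(C,np.c_[u,v],d[v,u]);A=np.linalg.lstsq(np.c_[P[:,:2],np.ones(len(P))],P[:,2],rcond=None)[0]
zt=np.median(P[:,2]);print("top z",zt,"slopes deg",np.degrees(A[:2]))
for z in(zt,363.6-151.8):
    print(onplane(C,c((410,307)),z)); P=onplane(C,c((438,143),(388,487)),z);print(ang(P),P.mean(0),np.linalg.norm(P[0]-P[1]))
    P=onplane(C,c((178,280),(643,280),(410,102),(410,513)),z); print(np.linalg.norm(P[0]-P[1]),np.linalg.norm(P[2]-P[3]))
```

```text
top z 211.00702522517088 slopes deg [-0.3 -0. ]
[[547.3 131.1 211. ]]
-23.042294819755522 [549.6 130.6 211. ] 46.401127850752744
52.26954400868248 54.84943799716266
[[546.8 131.2 211.8]]
-23.042294819755565 [549.1 130.8 211.8] 46.09682895871813
51.92676000610059 54.48973503336973
```

Run:
```python
from h import *
delta((612,-85,363),117)
```

```text
shift cm [-18.77  12.07  -0.05] turn -43.1
```

```bash
python3 -m creep '40 -4 2.6 0 -8;40 -8 5.2 0 -16;40 -12 7.8 0 -24;40 -16 10.4 0 -32;40 -18.8 12.1 0 -40;40 -18.8 12.1 0 -43;40 -18.8 12.1 0 -43;40 -18.8 12.1 0 -43;40 -18.8 12.1 0 -43'
python3 - <<'E'
from h import *
s=sense();print(s["eef_pos"],s["tcp_rot"],s["opening"],s["contact_force"],s["qpos"])
ci=camera_info("wrist");p,d=grab_frame("wrist");cv2.imwrite("pics/w5.png",p);np.save("pics/w5d.npy",d);np.save("pics/w5c.npy",ci["world_to_cam"])
E
```

```text
clock: 5.9
eef_pos: [612.0, -84.6, 361.8]
tcp_rot: [-3.141, -0.002, 2.04]
contact_force: [0.5, -0.2, 0.3]
opening: 0.612
[611.95406734 -84.62295321 361.79154451] [-3.14086436e+00 -1.66467224e-03  2.03958183e+00] 0.6116273741742169 [ 0.50899979 -0.20544737  0.27852102] [-1.40099848e-01  3.84597339e-01  1.68913536e+00  1.08215154e-03
  1.06940972e+00 -2.18020315e+00]
```

View pics/w5.png

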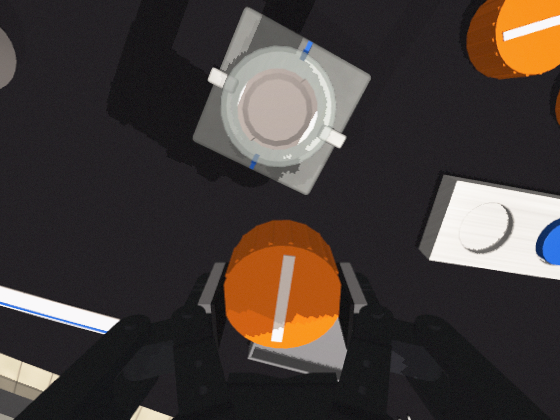

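Run:
```python
from h import *
p=cv2.imread("pics/w5.png");crop(p,190,0,375,200,3,"pics/w5b.png")
```

```text
(no output)
```

View pics/w5b.png

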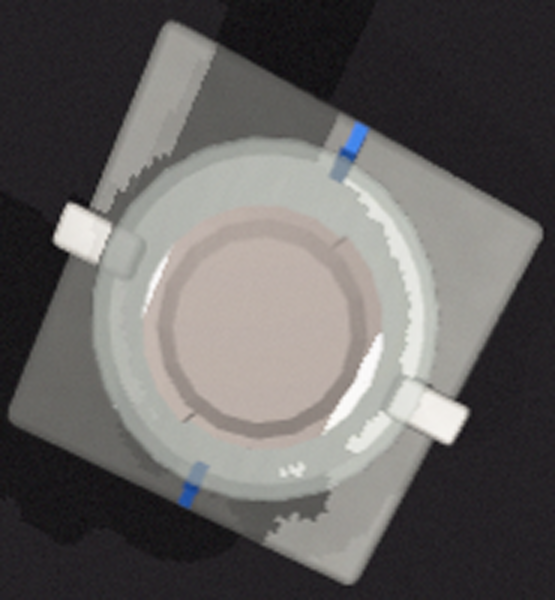

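Run:
```python
from h import *
np.set_printoptions(precision=1,suppress=True)
C=camera_info("wrist");C["world_to_cam"]=np.load("pics/w5c.npy");d=np.load("pics/w5d.npy")
b=lambda *a:[(x/3+190-.33,y/3-.33) for x,y in a]
def ang(P): v=P[1]-P[0]; return np.degrees(np.arctan2(v[1],v[0]))
print("rim",onplane(C,b((262,329)),150), "diam",np.linalg.norm(np.diff(onplane(C,b((173,329),(350,329)),150),axis=0)))
P=onplane(C,b((358,127),(187,504)),22);print("blue",ang(P),P,P.mean(0))
P=onplane(C,b((170,22),(542,232),(350,583),(10,412)),22);print("base",P,P.mean(0))
r=b((262,329))[0];k=d[int(r[1])-20:int(r[1])+20,int(r[0])-20:int(r[0])+20];print(np.median(bydepth(C,[r],[np.median(k)])[0]),bydepth(C,[r],[np.median(k)]))
# cap in hand + empty pocket
z=361.8-152.5
# stopper pocket check
print("pocket", onplane(C,[(485,228)],28))
delta((541,-121.5,361),117)
```

```text
rim [[ 540.3 -122.   150. ]] diam 32.49454919892631
blue 1.4091583812967265 [[ 478.3 -123.3   22. ]
 [ 603.3 -120.2   22. ]] [ 540.8 -121.7   22. ]
base [[ 478.6 -184.5   22. ]
 [ 478.   -59.4   22. ]
 [ 602.7  -59.    22. ]
 [ 601.9 -184.    22. ]] [ 540.3 -121.7   22. ]
149.28302919356713 [[ 540.3 -122.   149.3]]
pocket [[548.4 126.3  28. ]]
shift cm [-0.1 -8.   0.1] turn -0.1
```

```bash
python3 -m creep '40 -0.1 -3 0 0;40 -0.1 -6 0 0;40 -0.1 -8.1 0 0;40 -0.1 -8.1 0 0;40 -0.1 -8.1 0 0;40 -0.1 -8.1 1 0;40 -0.1 -8.1 2 0;40 -0.1 -8.1 2.3 0;40 -0.1 -8.1 2.3 0'
python3 - <<'E'
from h import *
s=sense();print(s["eef_pos"],s["tcp_rot"],s["opening"],s["contact_force"],s["qpos"])
for n in("side","scene"):
    p,d=grab_frame(n);cv2.imwrite(f"pics/{n}6.png",p)
    if n=="side": a=p[150:260,230:370]
    else: b=p[120:260,200:340]
cv2.imwrite("pics/c6.png",np.hstack([cv2.resize(a,(509,400),interpolation=2),cv2.resize(b,(290,400)[:1]+(400,))[:, :290]]) if 0 else np.hstack([cv2.resize(a,(400,314),interpolation=2),cv2.resize(b,(314,314),interpolation=2)]))
E
```

```text
clock: 6.85
eef_pos: [540.2, -121.8, 337.8]
tcp_rot: [-3.14, -0.003, 2.04]
contact_force: [0.0, 0.1, 0.4]
opening: 0.612
[ 540.1791765  -121.78204473  337.81114575] [-3.13965233e+00 -2.71085328e-03  2.04042374e+00] 0.6115187508705641 [0.00308955 0.07552655 0.38759958] [-2.24706544e-01  3.19379193e-01  1.84842414e+00  1.01549106e-03
  9.77015265e-01 -2.26570243e+00]
```

View pics/c6.png

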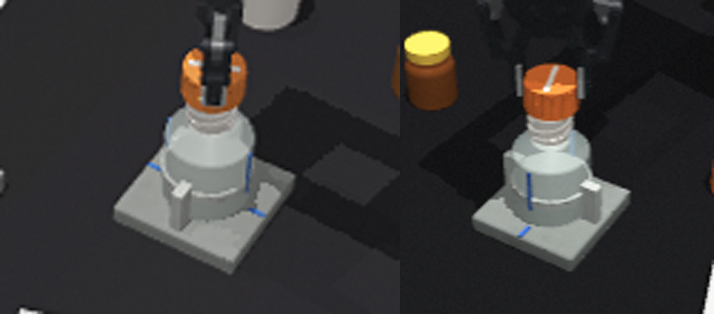

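The cap sits coaxially above the neck in both views, so I'll descend gently.

```bash
python3 -m creep '40 0 0 0.4 0;40 0 0 0.8 0;40 0 0 1.2 0;40 0 0 1.4 0;40 0 0 1.6 0;40 0 0 1.6 0'; python3 -m creep '40 0 0 0.2 0;40 0 0 0.4 0;40 0 0 0.5 0;40 0 0 0.5 0'
```

```text
clock: 7.55
eef_pos: [540.4, -122.1, 322.6]
tcp_rot: [-3.141, -0.001, 2.04]
contact_force: [0.5, -2.5, -0.9]
opening: 0.613
clock: 7.95
eef_pos: [540.4, -122.1, 317.4]
tcp_rot: [-3.141, -0.001, 2.04]
contact_force: [0.1, -0.8, -1.5]
opening: 0.617
```

```bash
python3 -m creep '40 0 0 0.1 0;40 0 0 0.14 8;40 0 0 0.19 16;40 0 0 0.23 24;40 0 0 0.28 32;40 0 0 0.32 40;40 0 0 0.37 48;40 0 0 0.41 56;40 0 0 0.41 56'
python3 - <<'E'
from h import *
s=sense();print(s["tcp_rot"],s["wrist_torque"],s["contact_force"],s["qpos"][5])
p,d=grab_frame("wrist");cv2.imwrite("pics/w7.png",p);crop(p,180,220,380,390,3,"pics/w7c.png")
E
```

```text
clock: 8.85
eef_pos: [540.5, -122.1, 313.3]
tcp_rot: [-3.14, -0.0, 1.061]
contact_force: [1.3, -1.8, 0.1]
opening: 0.613
[-3.14004002e+00 -5.17706433e-05  1.06088145e+00] [-0.28980394 -0.07909449 -0.02118883] [ 1.28982578 -1.77354492  0.06148842] -1.2863167677865524
```

View pics/w7c.png

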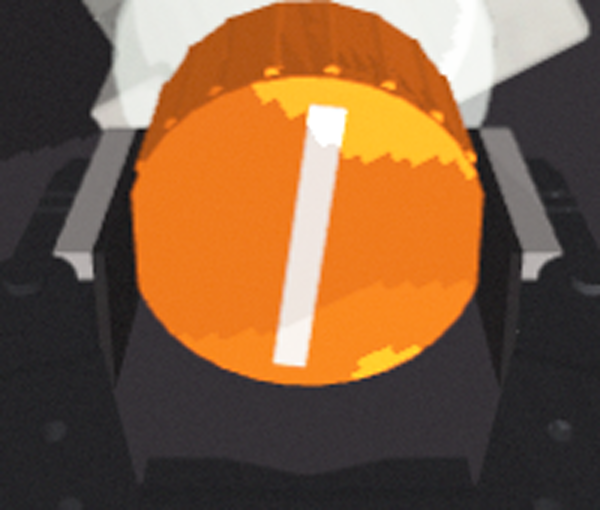

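```bash
python3 -m creep '40 0 0 0.06 8;40 0 0 0.11 16;40 0 0 0.15 24;40 0 0 0.2 32;40 0 0 0.24 40;40 0 0 0.28 48;40 0 0 0.33 56;40 0 0 0.37 64;40 0 0 0.42 72;40 0 0 0.46 80;40 0 0 0.5 88;40 0 0 0.55 96;40 0 0 0.59 104;40 0 0 0.64 112;40 0 0 0.68 120;40 0 0 0.68 120'
python3 - <<'E'
from h import *
s=sense();print(s["tcp_rot"],s["wrist_torque"],s["contact_force"],s["qpos"][5])
p,d=grab_frame("wrist");cv2.imwrite("pics/w8.png",p);crop(p,180,220,380,390,3,"pics/w8c.png")
p,d=grab_frame("scene");crop(p,220,130,330,250,4,"pics/s8.png")
E
```

```text
clock: 10.5
eef_pos: [541.1, -122.4, 307.0]
tcp_rot: [-3.141, -0.0, -1.027]
contact_force: [2.3, -3.7, 0.7]
opening: 0.61
[-3.14104818e+00 -3.78857700e-04 -1.02660432e+00] [-0.64225605 -0.61818733 -0.05401458] [ 2.31850756 -3.68317187  0.74771819] 0.8013592416931633
```

View pics/w8c.png

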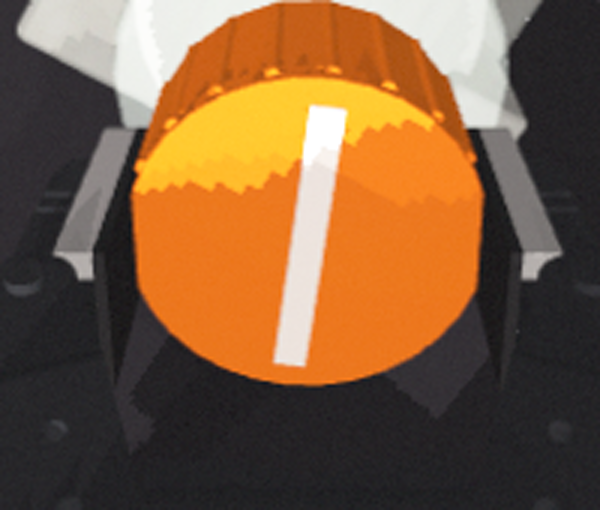

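View pics/s8.png

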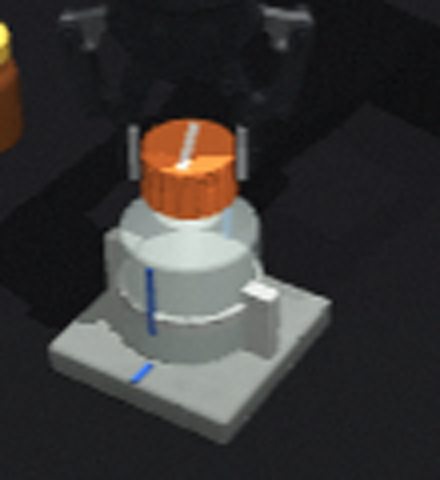

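```bash
python3 -m creep '40 0 0 0.05 6;40 0 0 0.1 12;40 0 0 0.13 18;40 0 0 0.13 18'; python3 -c "
from rig import *;s=sense();print(s['tcp_rot'],s['wrist_torque'],s['contact_force'],s['joint_efforts'][5])"
```

```text
clock: 11.0
eef_pos: [541.2, -122.5, 305.9]
tcp_rot: [-3.141, -0.001, -1.332]
contact_force: [1.9, -1.7, 1.7]
opening: 0.615
[-3.14066136e+00 -5.18813251e-04 -1.33220912e+00] [-0.31781762 -0.38176254 -0.05472671] [ 1.92974142 -1.70311253  1.72214669] 1.4695439860224724
```

```bash
python3 -m creep '40 0 0 0.03 3;40 0 0 0.05 6;40 0 0 0.06 9;40 0 0 0.06 9'; python3 -c "
from rig import *;s=sense();print(s['tcp_rot'],s['wrist_torque'],s['contact_force'],s['joint_efforts'][5])"
```

```text
clock: 11.4
eef_pos: [541.2, -122.8, 305.9]
tcp_rot: [-3.141, -0.001, -1.483]
contact_force: [0.0, -2.4, 5.0]
opening: 0.613
[-3.14050747e+00 -1.32276825e-03 -1.48254153e+00] [-0.56833981 -0.03177427  0.33001815] [ 0.03753354 -2.44059927  5.01575701] 0.9789688512682915
```

```bash
python3 -m creep '40 0 0 0.03 3;40 0 0 0.03 6;40 0 0 0.03 6;40 0 0 0.03 6;40 0 0 0.03 6'
python3 - <<'E'
from h import *
s=sense();print(s["tcp_rot"],s["wrist_torque"],s["contact_force"],s["qpos"][5])
ci=camera_info("wrist");np.save("pics/w9c.npy",ci["world_to_cam"])
p,d=grab_frame("wrist");cv2.imwrite("pics/w9.png",p);crop(p,180,220,380,390,3,"pics/w9c.png")
E
```

```text
clock: 11.9
eef_pos: [540.9, -122.0, 305.9]
tcp_rot: [-3.141, 0.0, -1.579]
contact_force: [-0.5, 5.6, 6.8]
opening: 0.614
[-3.14122775e+00  1.21376450e-04 -1.57894186e+00] [ 0.69938671 -0.04536842  0.50659904] [-0.4803995   5.57887412  6.78631205] 1.3541683548675936
```

View pics/w9c.png

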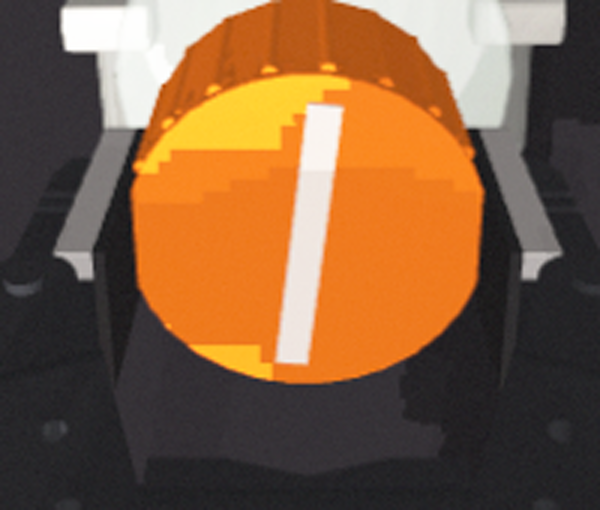

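Run:
```python
from h import *
C=camera_info("wrist");C["world_to_cam"]=np.load("pics/w9c.npy")
c=lambda *a:[(x/3+180-.33,y/3+220-.33) for x,y in a]
P=onplane(C,c((325,104),(292,363)),154);v=P[1]-P[0];print("bar",np.degrees(np.arctan2(v[1],v[0])),P.mean(0))
s=camera_info("scene")
p,d=grab_frame("side");cv2.imwrite("pics/side9.png",p);ci=camera_info("side");u,vv,Q=cloud(ci,d)
for n in("side","scene"):
    p,d=grab_frame(n);ci=camera_info(n);u,vv,Q=cloud(ci,d);h=cv2.cvtColor(p,cv2.COLOR_BGR2HSV)[vv,u]
    k=(np.hypot(Q[:,0]-541,Q[:,1]+122)<40)&(h[:,0]>5)&(h[:,0]<20)&(h[:,1]>150);print(n,np.percentile(Q[k,2],[2,50,98]))
    crop(p,*( (230,150,370,250) if n=="side" else (200,120,340,220)),5,f"pics/{n}9c.png")
```

```text
bar 173.4382784794643 [ 540.61603232 -120.63673214  154.        ]
side [123.47470827 150.26236775 156.32212959]
scene [125.35489537 153.0446767  157.05541255]
```

View pics/scene9c.png

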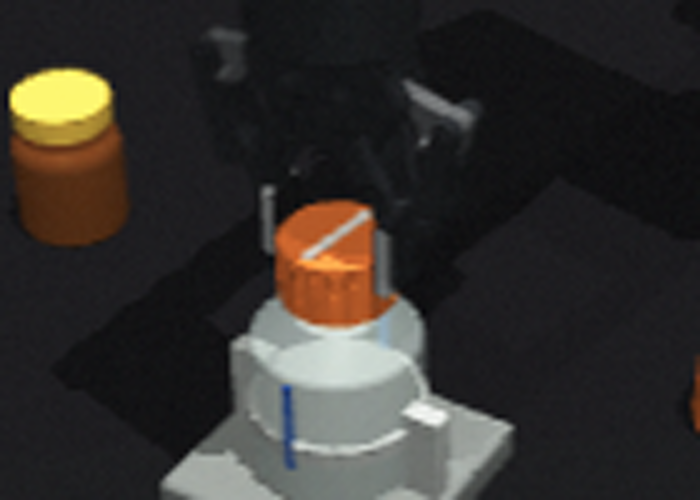

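It has bottomed out: about 0.51 N m, z stalled at 305.9 mm, bar within about 6° of the bottle axis, cap top about 154 mm. Now I'll back off a quarter turn.

```bash
python3 -m creep '40 0 0 -0.02 -5;40 0 0 -0.06 -12;40 0 0 -0.11 -20;40 0 0 -0.16 -28;40 0 0 -0.2 -36;40 0 0 -0.24 -44;40 0 0 -0.29 -52;40 0 0 -0.33 -60;40 0 0 -0.38 -68;40 0 0 -0.42 -76;40 0 0 -0.46 -84;40 0 0 -0.5 -92;40 0 0 -0.5 -93;40 0 0 -0.5 -93;40 0 0 -0.5 -93;40 0 0 -0.5 -93'
python3 - <<'E'
from h import *
s=sense();print(s["tcp_rot"],s["wrist_torque"],s["contact_force"],s["qpos"][5])
ci=camera_info("wrist");np.save("pics/w10c.npy",ci["world_to_cam"])
p,d=grab_frame("wrist");cv2.imwrite("pics/w10.png",p);crop(p,180,220,380,390,3,"pics/w10c.png")
p,d=grab_frame("scene");cv2.imwrite("pics/scene10.png",p)
E
```

```text
clock: 13.7
eef_pos: [540.8, -122.0, 310.8]
tcp_rot: [-3.141, 0.0, 0.044]
contact_force: [0.5, -1.4, -1.0]
opening: 0.61
[-3.14140566e+00  1.28277063e-04  4.36168649e-02] [-0.30272026 -0.15816674  0.0409233 ] [ 0.50442812 -1.35970111 -0.98744244] -0.26829695752565813
```

View pics/w10c.png

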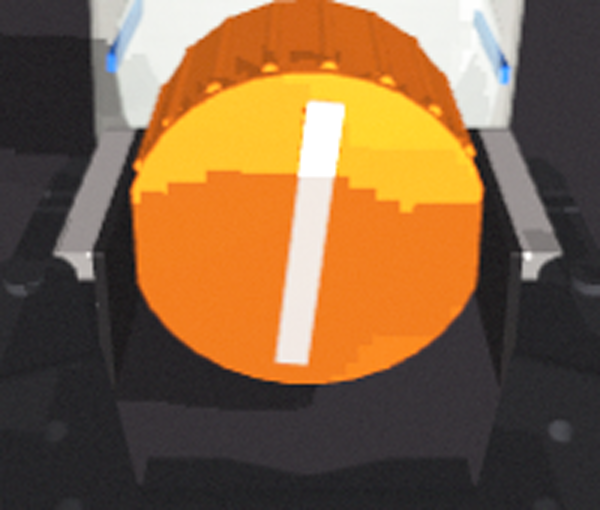

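View pics/scene10.png

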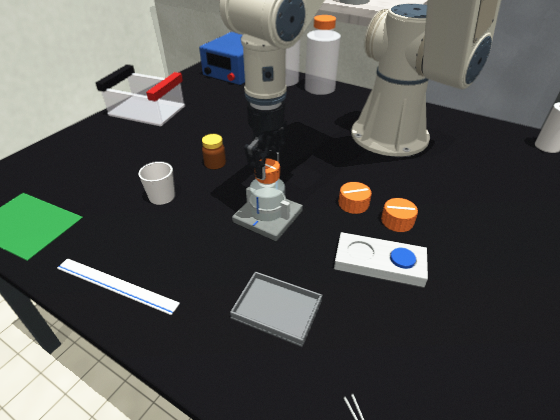

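Run:
```python
from h import *
C=camera_info("wrist");C["world_to_cam"]=np.load("pics/w10c.npy")
c=lambda *a:[(x/3+180-.33,y/3+220-.33) for x,y in a]
P=onplane(C,c((325,102),(291,363)),159);v=P[1]-P[0];print("bar",np.degrees(np.arctan2(v[1],v[0])),P.mean(0))
s=sense();print(s["qvel"].round(4),s["opening"],s["clock"])
sign_off()
```

```text
bar -93.75037521695185 [ 540.68549799 -120.32052528  159.        ]
[ 0.0009  0.0001 -0.0011 -0.0006 -0.0013 -0.0012] 0.6165104711834053 13.8
the job is handed in; nothing more can be done
```

I lifted the 56 mm orange cap out of its mould and screwed it onto the bottle neck until it stopped. I then backed it off a quarter turn and handed the job in at 13.8 s with the gripper still holding it. No verdict was reported.

- **At the stop:** the torque had risen to 0.51 N m and the height had stopped falling. The cap's bar was about 6° from the bottle's x axis, where the limit is 17°. The cap top was at about 154 mm, as expected for fully home.
- **At hand-in:** the bar was about 4° from the bottle's y axis, where the limit is 24°. The gripper had risen 4.9 mm since the stop. The arm was at rest and the jaws were still closed on the cap at 0.61 opening.
- **Centring:** the wrist camera put the cap about 1.5 mm from the neck axis, within the camera's 2 mm calibration error.
- **Slip:** the cap slipped about 1° in the grip at the end stop.
- **Other objects:** the stopper, beaker, jar and gel tray looked unmoved in the last scene picture; I did not measure them. No check failed.

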